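# Brighten the examining lamp by four clicks

### The job

Turn the examining lamp up by exactly four clicks: push its click-stop dial round clockwise (seen from above) with a fingertip against the side of the dial's upright fin, without pinching the fin between the fingers, and leave it resting in the fourth click. Do not let it run past the fourth click or turn it the other way, and leave the jar, the loupe and the clay weight standing beside the lamp where they are.

Things in the scene. Friction and masses are not known exactly. Their poses are not given: they have to be found in the camera images.
- dial (a joint): angle of the dial in rad, 0 at the start, growing clockwise seen from above. Click stops every 0.524 rad (30 degrees): -2 to 7 clicks, hard stops just beyond both ends. Between two stops the dial resists, with about 0.14 N m at most a quarter of the way (4 to 5 N at the middle of the fin); past the halfway point (0.26 rad) it snaps on by itself to the next stop. It rests within about 0.03 rad of a stop and stays there when let go
- dial_axis (a point): the dial's upright turning axis, at the height of the disc's top face. Disc: black, 92 mm across, 10 mm thick, its top 56.5 mm above the table, lying on a round aluminium seat (120 mm across, 6 mm thick) with ten black tick marks, one per click stop. The seat is on the lamp's base
- dial_fin (a point): middle of the top edge of the one aluminium fin that stands on the disc and turns with it: 28 mm from the axis. The fin is upright and radial: it runs from 12 to 44 mm from the axis, is 10 mm thick and rises 28 mm above the disc, to 84.5 mm above the table. Its x axis points outward from the dial's axis along the fin, y across the fin's thickness (towards +y is anticlockwise, the side to push from), z up
- lamp: the lamp, screwed down. Origin: centre of its base's underside; base slab 220 x 200 x 40 mm (x, y, z). The dial's axis is at (-45, 0) mm in this frame; a post 12 mm thick rises at (85, 75) mm to 0.30 m, bends to +y and carries a hood (116 mm across, 315 to 400 mm above the table) at (60, 280) mm
- tray: wooden finds tray, 300 x 220 x 60 mm, screwed down, under the hood; origin: centre of its underside
- jar: small glass jar with a metal cap, 48 mm across, 75 mm tall, loose; origin: centre of its underside
- loupe: black stand loupe, 42 mm across, 34 mm tall, loose; origin: centre of its underside
- weight: round clay loom weight (brown, domed), 64 mm across, 34 mm tall, loose; origin: centre of its underside

How it is judged:
By the outcome, as a careful person would: the job done as asked, in the order asked, and still so for the second after the job is handed in, with the robot touching nothing.
It also fails if it takes over 51 s, if anything falls off the work surface, if the arm or the gripper's body presses on something with over 40 N, if the wrist force passes 120 N, or if a joint passes its speed limit or range.

### The arm

A 6-joint arm with a two-finger parallel gripper is mounted at the origin on the work surface. World frame = base frame: x ahead of the robot, y to its left, z up, the work surface at z = 0. Lengths are in m, angles in rad, forces in N, time in s.
With the tool pointing down it reaches from about 0.325 to 0.9 m from the base axis. Payload 6.1 kg.
Tool frame: the origin (TCP) lies midway between the tips of the shut fingers; the grasp point (between the pads) lies 19 mm behind it; x points along the fingers, y is the direction in which the jaws open and shut, and the axes are right-handed (so a half turn about x gives the same grasp; the last joint's range is limited). The gripper opens to 85 mm and grips with 20 to 120 N. Pads are 22 mm wide; open, the fingers measure 114 mm over their backs; the gripper's body (76 mm by 85 mm) begins 54 mm behind the grasp point. The pads swing forward as they close: fully open they stand 13 mm farther back than shut.
Start: joints at [-1.247, 0.22, 1.526, -0, 1.395, -0.126], TCP at [0.272, -0.563, 0.231] pointing down, gripper open.
Joint ranges: [-2.98, 2.98], [-0.91, 2.08], [0.09, 2.57], [-1.24, 4.39], [0.2, 2.65], [-2.68, 2.68]. Speed limits (rad/s): [2.57, 2.57, 3.01, 3.14, 3.14, 3.14].

### API

Orientations are given as a rotation vector (axis times angle).
In Python, from rig import env, imaging gives the robot as it stands.
- The arm moves only by the tool play_rows, never from a script. Its arguments are lists of equal length, an entry for each row: "fingers": the gripper's target within -1 to 1 (shut at 1, half-way at 0, fully open at -1); "linear": the shift along the world's x, y, z in m, a list of three; "roll": the turn about the world's z in rad. A call has exactly 8 rows; each row is the pose to reach, as a shift and turn from the pose measured when the call began; what a row does not reach only later rows make up. A row lasts 1/12 s, in which the tool goes at most 41.7 mm and 7.16 degrees, less where a joint would pass 70% of its speed; a pose out of reach is approached as far as the arm can. A call with a gripper value outside its range is refused whole. The fingers move at their own pace and stop on an object; the grip force is fixed at half the most. Time passes only in rows, so rows that repeat a pose let the fingers close, or fill a call up. It gives the time, the measured TCP pose, the force and the opening at its end, in the units of the state.
- env.read_state(): the state, without advancing time (a new reading comes with each control period).
- imaging.grab_frame(name): name is "scene" or "top" or "wrist"; returns a dict with "frame" (420x560x3 uint8, blue, green, red), "fov_y" (degrees; the focal length in pixels is half the picture's height over the tangent of half this angle, whatever the lens; pixels are square), "cx", "cy" (the principal point, pixels), "rvec" (rotation vector, rad) and "tvec" (3), from world to camera coordinates, as OpenCV has them; the wrist camera has in their place "mount" (4x4, takes a point from camera to tool coordinates, whose origin is the TCP and whose axes are the tool frame's). Camera axes: x right, y down, z forward; pixel columns grow to the right and rows downward; lengths in m; the calibration is good to about 2 mm. A picture is of the moment at which its call begins: read the wrist's pose just before it. There is no depth.
- env.job_done(): hands the job in, once; it reports no verdict.
The state is a dict: "time": time; "joint_positions": joint angles; "joint_velocities": joint speeds; "joint_efforts": joint torques, N m; "position": TCP position; "eef_rot": TCP orientation; "force": force on the tool from outside, world axes, zero at the start; "wrist_torque": the same for the moment, N m; "gripper_width": opening from 0.0 (shut) to 1.0 (fully open).
Only numpy, scipy, OpenCV 4.12 (cv2) and the standard library are available. Lean on these libraries where they do the work, as an engineer would, in place of code of your own. Each camera call takes 0.05 s, during which the arm holds its last target. There are 200 camera calls.

## Working session

There is one attempt and no reset: what is moved stays moved. The work goes in short steps, Python scripts to look and compute and a tool call to move; the robot and the scene stay as the last step left them, time stands still between calls to the robot, and variables do not carry over. Pictures are saved under pics/ and viewed, about 8 in all and at most 12, crops included, and the job is handed in when it is done.

Besides the shell and the picture viewer there is one more tool, called as name([rows], argument=value, ...), one row to a line, values as JSON. play_rows: Moves the arm, as the interface text tells. Its arguments: {"type":"object","properties":{"fingers":{"type":"array"},"linear":{"type":"array"},"roll":{"type":"array"}},"required":["fingers","linear","roll"]}

```bash
mkdir -p pics
cat > h.py <<'E'
import numpy as np, cv2
from rig import env, imaging
def cam(f):
    h=f["frame"].shape[0]; fl=h/2/np.tan(np.radians(f["fov_y"])/2)
    return np.array([[fl,0,f["cx"]],[0,fl,f["cy"]],[0,0,1]])
def ext(f,s=None):
    if "rvec" in f: return cv2.Rodrigues(np.array(f["rvec"],float))[0],np.array(f["tvec"],float).ravel()
    T=np.eye(4);T[:3,:3]=cv2.Rodrigues(np.array(s["eef_rot"],float))[0];T[:3,3]=s["position"]
    W=np.linalg.inv(T@np.array(f["mount"])); return W[:3,:3],W[:3,3]
def back(K,R,t,u,v,z):
    d=R.T@np.linalg.inv(K)@[u,v,1]; c=-R.T@t
    return c+d*(z-c[2])/d[2]
E
python3 - <<'E'
from h import *
s=env.read_state();print({k:np.round(v,3) for k,v in s.items()})
for n in("top","scene"):
    f=imaging.grab_frame(n);cv2.imwrite(f"pics/{n}0.png",f["frame"])
    np.savez(n+"0.npz",K=cam(f),R=ext(f)[0],t=ext(f)[1]); R,t=ext(f);print(n,-R.T@t,f["fov_y"])
E
```

```text
{'time': np.float64(0.0), 'joint_positions': array([-1.247,  0.221,  1.528, -0.   ,  1.395, -0.126]), 'joint_velocities': array([ 0.   ,  0.   , -0.002,  0.001, -0.001, -0.002]), 'joint_efforts': array([ 0.000e+00, -4.969e+01, -3.894e+01, -0.000e+00,  1.100e-02,
        0.000e+00]), 'position': array([ 0.272, -0.562,  0.23 ]), 'eef_rot': array([ 1.972,  0.453, -1.973]), 'force': array([ 1.031, -0.223,  0.245]), 'wrist_torque': array([ 0.052, -0.031, -0.058]), 'gripper_width': np.float64(1.0)}
top [0.34762326 0.09262267 1.06478563] 51.493895687914815
scene [ 1.145174   -0.27781524  0.53114444] 53.46809492956063
```

View pics/top0.png

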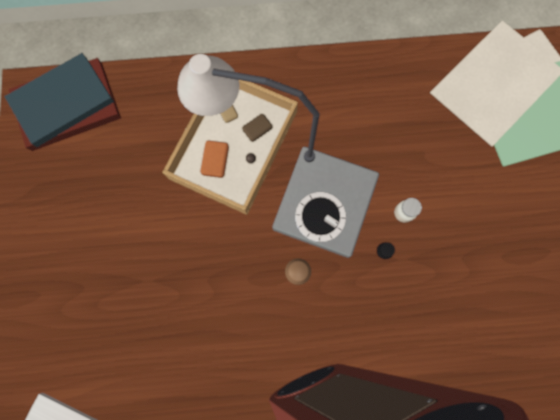

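View pics/scene0.png

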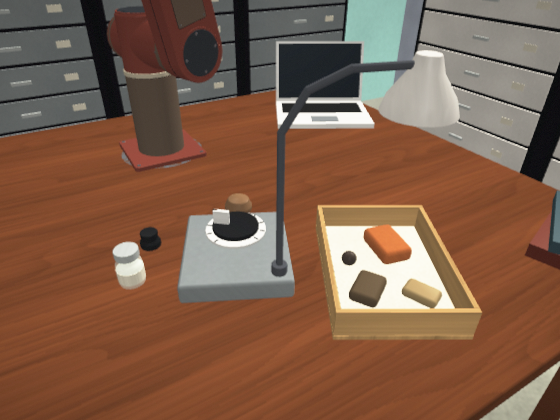

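The top view shows the lamp base at about (326,202), the dial at (321,216) and its fin at about (331,221). The jar is at (407,211), the loupe at (386,250) and the weight at (297,271). I'll enlarge the dial area.

Run:
```python
from h import *
d=np.load("top0.npz");K,R,t=d["K"],d["R"],d["t"]
for n,u,v,z in [("axis",321,216,.0565),("fin",331,221,.0845),("jar",405,212,.04),("loupe",386,250,.02),("weight",297,271,.02),("post",310,157,.04),("c1",304,149,.04),("c2",378,178,.04),("c3",350,255,.04),("c4",274,227,.04)]:
    print(n,back(K,R,t,u,v,z).round(4))
im=cv2.imread("pics/top0.png")[180:250,280:374]
cv2.imwrite("pics/topc.png",cv2.resize(im,None,fx=8,fy=8,interpolation=cv2.INTER_CUBIC))
```

```text
axis [ 0.5224 -0.0056  0.0565]
fin [ 0.5041 -0.0244  0.0845]
jar [ 0.518  -0.2084  0.04  ]
loupe [ 0.4333 -0.156   0.02  ]
weight [0.4015 0.061  0.02  ]
post [0.6742 0.0049 0.04  ]
c1 [0.696  0.0176 0.04  ]
c2 [ 0.607  -0.1548  0.04  ]
c3 [ 0.4271 -0.0656  0.04  ]
c4 [0.5082 0.1068 0.04  ]
```

View pics/topc.png

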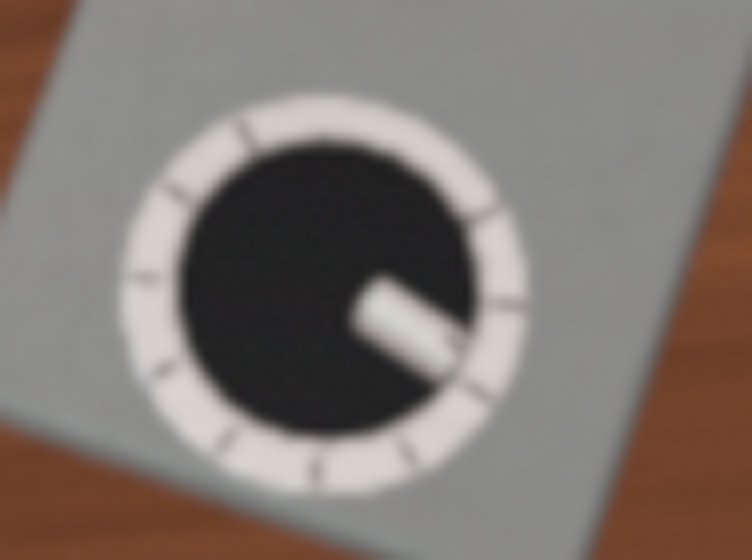

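The crop shows the disc centre at crop (327,289), the fin running lower right to about (455,365), and its tick at (482,394). Clockwise ticks follow at (412,455), (316,472), (230,440) and (163,370), so the fourth click is lower left. Next I'll work out the tool axes at the start.

Run:
```python
from h import *
s=env.read_state();print(cv2.Rodrigues(np.array(s["eef_rot"]))[0].round(3))
d=np.load("top0.npz");K,R,t=d["K"],d["R"],d["t"]
P=lambda u,v,z:back(K,R,t,280+(u+.5)/8-.5,180+(v+.5)/8-.5,z)
c=P(328,288,.0565);print("axis disc",c.round(4),"seat",P(325,295,.0465).round(4))
tk=[(487,213),(510,303),(482,395),(412,455),(316,472),(230,440),(163,370),(147,278),(177,192),(245,135)]
a=[np.degrees(np.arctan2(*(P(*q,.046)-P(325,295,.046))[[1,0]]))+30*(i-2) for i,q in enumerate(tk)];print(np.round(a,1))
e=P(365,300,.0845),P(455,362,.0845);print(e,np.degrees(np.arctan2(*(e[1]-e[0])[[1,0]])))
```

```text
[[-0.001  0.435 -0.901]
 [ 0.002 -0.901 -0.435]
 [-1.    -0.002 -0.   ]]
axis disc [ 0.5235 -0.0047  0.0565] seat [ 0.5232 -0.0046  0.0465]
[-127.8 -127.3 -128.  -127.4  231.4  231.7  230.2  229.6  229.6  230.6]
(array([ 0.51427785, -0.01216819,  0.0845    ]), array([ 0.49430444, -0.03583522,  0.0845    ])) -130.1621578346459
```

play_rows([
  [0.015,0.032,0],
  [0.03,0.065,0],
  [0.045,0.097,0],
  [0.06,0.13,0],
  [0.08,0.162,0],
  [0.095,0.195,0],
  [0.11,0.227,0],
  [0.127,0.26,0],
], fingers=[1,1,1,1,1,1,1,1], roll=[0.12,0.24,0.36,0.48,0.6,0.72,0.84,0.96])

```text
time: 0.77
position: [0.3986, -0.3005, 0.2299]
eef_rot: [1.322, 1.134, -1.324]
force: [0.6, -0.5, -0.1]
gripper_width: -0.002
```

Run:
```python
from h import *
s=env.read_state();R=cv2.Rodrigues(np.array(s["eef_rot"]))[0]
print(s["time"],s["position"],s["joint_positions"].round(3) if hasattr(s["joint_positions"],"round") else s["joint_positions"],np.degrees(np.arctan2(R[1,1],R[0,1])),s["gripper_width"])
```

```text
0.7667 [ 0.3986178  -0.3005331   0.22987636] [-8.030e-01 -8.100e-02  1.847e+00 -1.000e-03  1.378e+00 -6.480e-01] -8.907871280014835 -0.0024805840865073955
```

play_rows([
  [0.016,0.032,0],
  [0.032,0.064,0],
  [0.048,0.096,0],
  [0.064,0.128,0],
  [0.08,0.16,0],
  [0.096,0.192,0],
  [0.112,0.225,0],
  [0.127,0.257,0],
], fingers=[1,1,1,1,1,1,1,1], roll=[0.12,0.24,0.36,0.48,0.6,0.72,0.84,0.96])

```text
time: 1.43
position: [0.5259, -0.0416, 0.2296]
eef_rot: [0.593, 1.49, -0.596]
force: [-0.3, -1.1, -0.7]
gripper_width: 0.0
```

```bash
cat > look.py <<'E'
import sys
from h import *
axis=np.array([.5235,-.0047])
n=sys.argv[1]
s=env.read_state();f=imaging.grab_frame("wrist");R=cv2.Rodrigues(np.array(s["eef_rot"]))[0]
print(s["time"],np.round(s["position"],4),"yaw",np.degrees(np.arctan2(R[1,1],R[0,1])),"q",np.round(s["joint_positions"],2))
K=cam(f);Rc,t=ext(f,s);np.savez(n+".npz",K=K,R=Rc,t=t)
im=f["frame"].copy()
for a in np.arange(-129,-129-151,-30):
    a=np.radians(a)
    for r in(.012,.044):
        p=Rc@np.array([axis[0]+r*np.cos(a),axis[1]+r*np.sin(a),.0845])+t;q=K@p/p[2]
        if p[2]>0: cv2.circle(im,(int(q[0]),int(q[1])),2,(0,0,255),-1)
cv2.imwrite(f"pics/{n}.png",im)
E
python3 look.py w1
```

```text
1.4333 [ 0.5259 -0.0416  0.2296] yaw 46.44513838577786 q [-0.23 -0.01  1.78 -0.    1.37 -1.04]
```

View pics/w1.png

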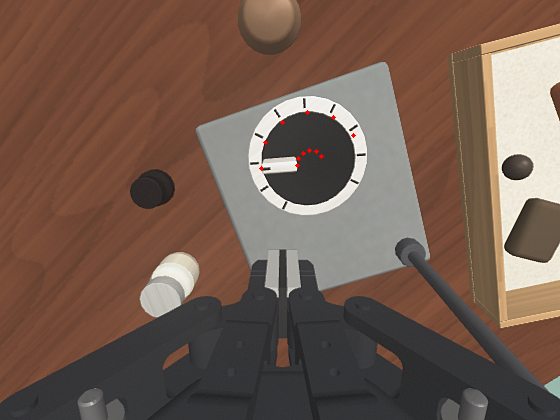

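The fin top, from (262,167) to (297,164), lies on my predicted points for click 0, so axis and angle are confirmed. I'll go down beside it.

play_rows([
  [0,-0.002,-0.02],
  [0,-0.002,-0.045],
  [0,-0.002,-0.07],
  [0,-0.002,-0.095],
  [0,-0.002,-0.12],
  [0,-0.002,-0.14],
  [0,-0.002,-0.155],
  [0,-0.002,-0.164],
], fingers=[1,1,1,1,1,1,1,1], roll=[0.04,0.08,0.08,0.08,0.08,0.08,0.08,0.08])

```text
time: 2.15
position: [0.5258, -0.0381, 0.063]
eef_rot: [0.527, 1.512, -0.524]
force: [-0.7, 0.1, -0.3]
gripper_width: 0.0
```

```bash
cat > plan.py <<'E'
import sys
from h import *
s=env.read_state();R=cv2.Rodrigues(np.array(s["eef_rot"]))[0];p=np.array(s["position"]);yaw=np.degrees(np.arctan2(R[1,1],R[0,1]))
print(p.round(4),yaw.round(2),np.round(s["force"],1))
a,b=map(float,sys.argv[1:3])  # dial degrees of pushing face
n=int(sys.argv[3]) if len(sys.argv)>3 else 8
for d in np.linspace(a,b,n+1)[1:]:
    th=np.radians(-129-d);u=np.array([np.cos(th),np.sin(th)]);v=np.array([-u[1],u[0]])
    q=np.array([.5235,-.0047])+.029*u+.016*v-p[:2]
    print(round(d,1),q.round(4),round(float(np.radians(51-d-yaw)),3))
E
python3 plan.py -10 18
```

```text
[ 0.5258 -0.0381  0.063 ] 51.59 [-0.7  0.1 -0.3]
-6.5 [-0.0044  0.0003] 0.103
-3.0 [-0.0064  0.0005] 0.042
0.5 [-0.0084  0.0008] -0.019
4.0 [-0.0103  0.0013] -0.08
7.5 [-0.0123  0.0018] -0.141
11.0 [-0.0142  0.0025] -0.202
14.5 [-0.0161  0.0033] -0.263
18.0 [-0.0179  0.0042] -0.324
```

play_rows([
  [-0.003,0,0.001],
  [-0.006,0,0.001],
  [-0.008,0.001,0.001],
  [-0.01,0.001,0.001],
  [-0.012,0.002,0.001],
  [-0.0135,0.0022,0.001],
  [-0.0145,0.0026,0.001],
  [-0.0145,0.0026,0.001],
], fingers=[1,1,1,1,1,1,1,1], roll=[0,0,-0.02,-0.08,-0.14,-0.18,-0.21,-0.21])

```text
time: 2.82
position: [0.5127, -0.0362, 0.0657]
eef_rot: [0.691, 1.46, -0.687]
force: [1.5, -2.4, -1.1]
gripper_width: 0.003
```

```bash
python3 plan.py 12 32; python3 look.py w2
```

```text
[ 0.5127 -0.0362  0.0657] 39.44 [ 1.5 -2.4 -1.1]
14.5 [-0.003   0.0014] -0.051
17.0 [-0.0043  0.0021] -0.095
19.5 [-0.0056  0.0027] -0.138
22.0 [-0.0068  0.0035] -0.182
24.5 [-0.008   0.0043] -0.226
27.0 [-0.0092  0.0051] -0.269
29.5 [-0.0103  0.006 ] -0.313
32.0 [-0.0114  0.007 ] -0.357
2.8167 [ 0.5127 -0.0362  0.0657] yaw 39.43501418131307 q [-0.23  0.15  1.95  0.    1.05 -0.92]
```

View pics/w2.png

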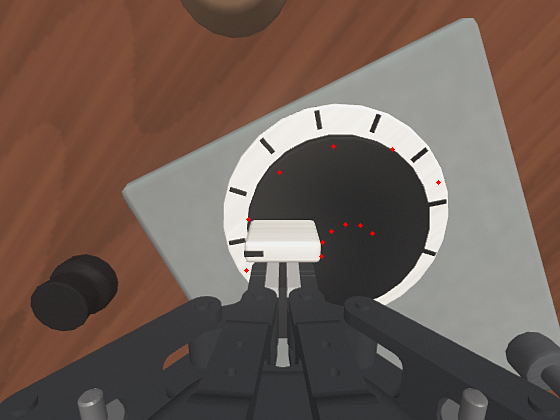

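The finger lies flat against the fin's near side, the fin at (247–320, 220–262), partway towards click 1. I'll keep pushing.

play_rows([
  [-0.003,0.0014,-0.001],
  [-0.0043,0.002,-0.001],
  [-0.0056,0.0027,-0.001],
  [-0.0068,0.0035,-0.001],
  [-0.008,0.0043,-0.001],
  [-0.0092,0.005,-0.001],
  [-0.0103,0.006,-0.001],
  [-0.0114,0.007,-0.001],
], fingers=[1,1,1,1,1,1,1,1], roll=[-0.05,-0.095,-0.14,-0.18,-0.225,-0.27,-0.31,-0.357])

```text
time: 3.53
position: [0.5021, -0.0297, 0.0656]
eef_rot: [0.964, 1.347, -0.958]
force: [2.5, -3.9, -3.6]
gripper_width: 0.003
```

```bash
python3 plan.py 32 60
```

```text
[ 0.5021 -0.0297  0.0656] 19.02 [ 2.5 -3.9 -3.6]
35.5 [-0.0022  0.0019] -0.061
39.0 [-0.0036  0.0034] -0.122
42.5 [-0.0049  0.0049] -0.184
46.0 [-0.0061  0.0066] -0.245
49.5 [-0.0071  0.0083] -0.306
53.0 [-0.0081  0.0101] -0.367
56.5 [-0.009   0.0119] -0.428
60.0 [-0.0097  0.0138] -0.489
```

play_rows([
  [-0.0022,0.0019,-0.001],
  [-0.0036,0.0034,-0.001],
  [-0.0049,0.0049,-0.001],
  [-0.0061,0.0066,-0.001],
  [-0.0071,0.0083,-0.001],
  [-0.0081,0.0101,-0.001],
  [-0.009,0.0119,-0.001],
  [-0.0097,0.0138,-0.001],
], fingers=[1,1,1,1,1,1,1,1], roll=[-0.06,-0.12,-0.18,-0.245,-0.306,-0.367,-0.428,-0.489])

```text
time: 4.2
position: [0.4926, -0.0162, 0.0654]
eef_rot: [1.327, 1.126, -1.322]
force: [0.9, -4.9, -1.4]
gripper_width: 0.0
```

```bash
python3 plan.py 60 84;  python3 look.py w3
```

```text
[ 0.4926 -0.0162  0.0654] -9.13 [ 0.9 -4.9 -1.4]
63.0 [-0.0008  0.0019] -0.05
66.0 [-0.0012  0.0035] -0.102
69.0 [-0.0016  0.0052] -0.155
72.0 [-0.0019  0.0069] -0.207
75.0 [-0.0021  0.0087] -0.26
78.0 [-0.0022  0.0104] -0.312
81.0 [-0.0022  0.0121] -0.364
84.0 [-0.0021  0.0139] -0.417
4.2 [ 0.4926 -0.0162  0.0654] yaw -9.128841294881115 q [-0.19  0.09  2.01  0.    1.04 -0.03]
```

View pics/w3.png

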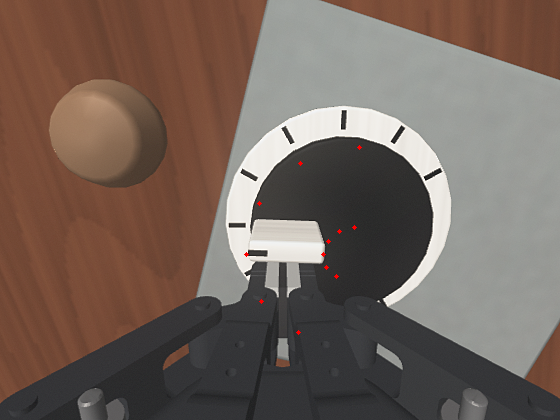

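The fin at (248–325, 220–262) is just past tick 2, matching the pose. Still flat contact. On towards click 3.

play_rows([
  [-0.0008,0.0019,-0.001],
  [-0.0012,0.0035,-0.001],
  [-0.0016,0.0052,-0.001],
  [-0.0019,0.0069,-0.001],
  [-0.0021,0.0087,-0.001],
  [-0.0022,0.0104,-0.001],
  [-0.0022,0.0121,-0.001],
  [-0.0021,0.0139,-0.001],
], fingers=[1,1,1,1,1,1,1,1], roll=[-0.05,-0.1,-0.155,-0.207,-0.26,-0.312,-0.364,-0.417])

```text
time: 4.92
position: [0.4905, -0.0018, 0.065]
eef_rot: [1.624, 0.872, -1.619]
force: [-0.1, -0.4, 0.4]
gripper_width: -0.001
```

```bash
python3 plan.py 84 104
```

```text
[ 0.4905 -0.0018  0.065 ] -33.26 [-0.1 -0.4  0.4]
86.5 [0.0001 0.0009] -0.039
89.0 [0.0003 0.0023] -0.083
91.5 [0.0005 0.0038] -0.126
94.0 [0.0009 0.0052] -0.17
96.5 [0.0012 0.0066] -0.214
99.0 [0.0017 0.0079] -0.257
101.5 [0.0022 0.0093] -0.301
104.0 [0.0027 0.0106] -0.345
```

play_rows([
  [0.0001,0.001,-0.001],
  [0.0003,0.0023,-0.001],
  [0.0005,0.0038,-0.001],
  [0.0009,0.0052,-0.001],
  [0.0012,0.0066,-0.001],
  [0.0017,0.0079,-0.001],
  [0.002,0.0088,-0.001],
  [0.002,0.0088,-0.001],
], fingers=[1,1,1,1,1,1,1,1], roll=[-0.04,-0.08,-0.126,-0.17,-0.214,-0.257,-0.285,-0.285])

```text
time: 5.58
position: [0.4924, 0.0067, 0.0646]
eef_rot: [1.812, 0.663, -1.808]
force: [-2.5, -3.7, 2.0]
gripper_width: 0.003
```

```bash
python3 plan.py 100 108;  python3 look.py w4
```

```text
[0.4924 0.0067 0.0646] -49.54 [-2.5 -3.7  2. ]
101.0 [0.0002 0.0006] -0.008
102.0 [0.0004 0.0011] -0.025
103.0 [0.0006 0.0016] -0.043
104.0 [0.0008 0.0022] -0.06
105.0 [0.0011 0.0027] -0.078
106.0 [0.0013 0.0032] -0.095
107.0 [0.0016 0.0037] -0.113
108.0 [0.0019 0.0042] -0.13
5.5833 [0.4924 0.0067 0.0646] yaw -49.53986722202318 q [-0.14  0.1   2.01 -0.    1.04  0.72]
```

View pics/w4.png

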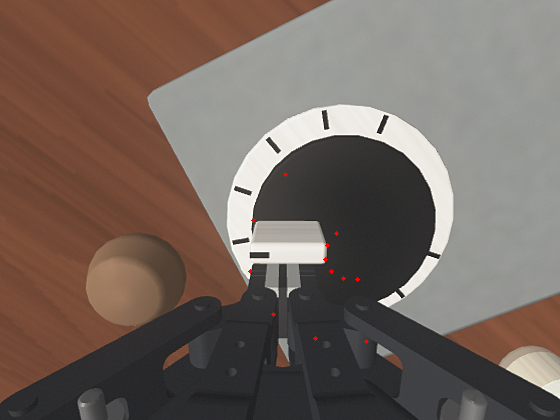

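The ticks ahead of the gap count back as 7 at (383,124), 6, 5, 4 at (242,190) and 3 at (240,240). The fin at (252–327, 222–262) lies between the predicted click 3 and click 4 positions. The last stretch goes slowly, stopping just past half-way.

play_rows([
  [0.0004,0.0011,-0.001],
  [0.0006,0.0016,-0.001],
  [0.0008,0.0022,-0.001],
  [0.0011,0.0027,-0.001],
  [0.0013,0.0032,-0.001],
  [0.0016,0.0037,-0.001],
  [0.0019,0.0042,-0.001],
  [0.0019,0.0042,-0.001],
], fingers=[1,1,1,1,1,1,1,1], roll=[-0.025,-0.043,-0.06,-0.078,-0.095,-0.113,-0.13,-0.13])

```text
time: 6.3
position: [0.4944, 0.0112, 0.0635]
eef_rot: [1.894, 0.557, -1.891]
force: [-0.4, 0.5, -0.1]
gripper_width: -0.001
```

```bash
python3 plan.py 108 112 4
```

```text
[0.4944 0.0112 0.0635] -56.97 [-0.4  0.5 -0.1]
109.0 [0.0002 0.0003] -0.018
110.0 [0.0004 0.0008] -0.035
111.0 [0.0007 0.0013] -0.053
112.0 [0.001  0.0017] -0.07
```

The force has dropped to zero, so it snapped on. I'll back away from the fin, then go up.

play_rows([
  [-0.005,-0.003,0],
  [-0.01,-0.006,0.002],
  [-0.01,-0.006,0.02],
  [-0.01,-0.006,0.045],
  [-0.01,-0.006,0.07],
  [-0.01,-0.006,0.1],
  [-0.01,-0.006,0.13],
  [-0.01,-0.006,0.15],
], fingers=[1,1,1,1,1,1,1,1], roll=[0,0,0,0,0,0,0,0])

```text
time: 6.97
position: [0.4848, 0.0047, 0.2167]
eef_rot: [1.897, 0.555, -1.888]
force: [1.2, 0.4, 1.4]
gripper_width: -0.002
```

play_rows([
  [0,0,0.01],
  [0,0,0.01],
  [0,0,0.01],
  [0,0,0.01],
  [0,0,0.01],
  [0,0,0.01],
  [0,0,0.01],
  [0,0,0.01],
], fingers=[1,1,1,1,1,1,1,1], roll=[0,0,0,0,0,0,0,0])

```text
time: 7.63
position: [0.4844, 0.0048, 0.2258]
eef_rot: [1.895, 0.556, -1.889]
force: [-0.1, -0.7, 0.7]
gripper_width: -0.001
```

```bash
python3 look.py w5
```

```text
7.6333 [0.4844 0.0048 0.2258] yaw -56.9707962288448 q [-0.15 -0.12  1.89 -0.    1.37  0.84]
```

View pics/w5.png

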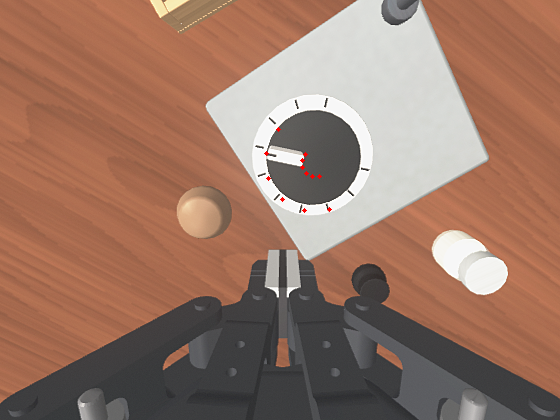

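The fin at (267–303, 152–158) sits on the fifth predicted position, click 4, and the scene looks brighter. The jar, loupe and weight are standing. Handing in.

```bash
python3 -c "
from h import *
f=imaging.grab_frame('top');d=np.load('top0.npz');a=cv2.imread('pics/top0.png').astype(int);b=f['frame'].astype(int)
for n,(u,v) in dict(jar=(407,211),loupe=(386,250),weight=(297,271)).items():
    A=a[v-14:v+14,u-14:u+14].astype('f4').mean(2);B=b[v-14:v+14,u-14:u+14].astype('f4').mean(2)
    print(n,cv2.phaseCorrelate(A.astype('f8'),B.astype('f8')))
print(env.job_done())"
```

```text
jar ((0.24803080007457012, 0.0725602201088904), 0.5568675499851501)
loupe ((-21.044422135889853, 45.810517248631136), 0.009404596638405186)
weight ((-0.7335324897250022, -0.08973905066098276), 0.3254350566255826)
the job is handed in; nothing more can be done
None
```

```bash
python3 -c "
from h import *
d=np.load('w1.npz');e=np.load('w5.npz')
print('loupe top w1',back(d['K'],d['R'],d['t'],150,190,.034),'w5',back(e['K'],e['R'],e['t'],374,291,.034))"
```

```text
loupe top w1 [ 0.43463211 -0.15064875  0.034     ] w5 [ 0.43412598 -0.15591245  0.034     ]
```

I turned the dial clockwise by four clicks with the shut fingertips held flat against the fin's side. I stopped just past the last halfway point so the dial snapped into the fourth click by itself. Then I backed off, raised the gripper and handed the job in at about 7.7 s of the 51 s allowed.

**Dial:** the last wrist picture shows the fin on the predicted click 4 position. The contact force had dropped to about zero after the snap. The pushing forces I read stayed around 5 N.

**Jar and weight:** comparing the top view before and after gave shifts under 1 pixel, about 1–2 mm at most. The match was only moderate because the lighting had changed.

**Loupe:** the same comparison failed. It gave a meaningless shift with almost no correlation, probably because the arm was in the way or the light had changed. I checked it afterwards with two wrist pictures, which place it within about 5 mm of each other. That is within my pixel-reading error, and the arm's path never came near it.

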